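# Set up a turned shaft on V-blocks for a run-out check

### The arm

A 6-joint arm with a two-finger parallel gripper is mounted at the origin on the work surface. World frame = base frame: x ahead of the robot, y to its left, z up, the work surface at z = 0. Lengths are in m, angles in rad, forces in N, time in s.
With the tool pointing down it reaches from about 0.35 to 0.775 m from the base axis. Payload 7.3 kg.
Tool frame: the origin (TCP) lies at the very end of the fingers, on their centre line; the grasp point (between the pads) lies 19 mm behind it; z points along the fingers, y is the line along which they close (so a half turn about z gives the same grasp; the last joint's range is limited). The gripper opens to 92 mm and grips with 3 to 60 N. Pads are 19 mm wide; open, the fingers measure 130 mm over their backs; the gripper's body (75 mm by 190 mm) begins 47 mm behind the grasp point.
Start: joints at [1.116, 0.342, 1.524, -0, 1.275, -0.146], TCP at [0.16, 0.5, 0.227] pointing down, gripper open.
Joint ranges: [-2.53, 2.53], [-0.77, 2.02], [0.04, 2.7], [-1, 4.14], [0.28, 2.66], [-3.11, 3.11]. Speed limits (rad/s): [2.57, 2.57, 3.14, 3.14, 3.14, 3.14].

### API

Orientations are given as [roll, pitch, yaw] about the fixed x, y, z axes, in that order (R = Rz(yaw) Ry(pitch) Rx(roll)).
In Python, from cell import robot gives the robot as it stands.
- The arm moves only by the tool apply_moves, never from a script. Its argument "motion" is text: rows parted by semicolons, each of 7 numbers parted by spaces: the opening in per cent of the stroke, from 0 (shut) to 100 (fully open), then the shift along the tool's x, y, z in cm, then the turn, a rotation vector about the tool's x, y, z in rad. A call has 1 to 20 rows; each row shifts and turns the commanded pose from where the row before left it, along the tool's axes as they then stand; what a row does not reach is not made up. A row lasts 1/8 s, in which the tool goes at most 62.5 mm and 10.7 degrees, less where a joint would pass 70% of its speed; a pose out of reach is approached as far as the arm can. A call with a gripper value outside its range is refused whole. The fingers move at their own pace and stop on an object; "force" is the grip in N (left out, the last holds). Time passes only in rows, so rows that do not move let the fingers close. It gives the time, the measured TCP pose, the force, the opening and the grip force at its end, in the units of the state.
- robot.observe(): the state, without advancing time (a new reading comes with each control period).
- robot.read_camera(name): name is "scene" or "top"; returns a dict with "img" (480x640x3 uint8, red, green, blue), "fovy" (degrees; the focal length in pixels is half the picture's height over the tangent of half this angle, whatever the lens; pixels are square), "cx", "cy" (the principal point, pixels), "k1" (the pictures are not rectified: a ray, as slopes to the right and down, at radius r is drawn at 1 + k1 r^2 times it, then the intrinsics apply), "R" (3x3) and "t" (3): a world point X has camera coordinates R X + t. Camera axes: x right, y down, z forward; pixel columns grow to the right and rows downward; lengths in m; the calibration is good to about 2 mm. A picture is of the moment at which its call begins. There is no depth.
- robot.hand_in(): hands the job in; it is judged then, once.
Trained networks look in a picture, given as the dict that the camera call returned (one of the last four; its "shot" number tells which), for a name from the list of things; names that differ only in an ending like _2 or _b are one class to them, and where a whole thing is asked for, a point or a joint stands for the part that bears it (a point fixed in the world has none). Each returns a list of dicts, best first, with "score" (0 to 1); they miss things now and then, are a little off and sometimes report something else, mostly with a low value. They report only what shows in the picture. A call takes as long as a camera call.
- robot.search_frame(target, picture): "centre" ([x, y, z] in m, in world coordinates, good to about 4 mm: the middle of the surface that is visible of it).
- robot.trace(target, picture): "pixels" (480x640 bool, what is visible of it).
The state is a dict: "time": time; "qpos": joint angles; "qvel": joint speeds; "joint_efforts": joint torques, N m; "tool_pos": TCP position; "tool_rot": TCP orientation; "contact_force": force on the tool from outside, world axes, zero at the start; "torque": the same for the moment, N m; "opening": finger opening in m; "grip_force": force on a finger pad.
Only numpy, scipy, OpenCV 4.12 (cv2) and the standard library are available. Lean on these libraries where they do the work, as an engineer would, in place of code of your own. Each camera call takes 0.05 s, during which the arm holds its last target. There are 200 camera calls.

### The job

Set the shaft up for a run-out check in front of the angle plate: stand the two small matched V-blocks in line under the middles of the shaft's two bearing journals and lay the shaft in both vees, square to the angle plate and centred on the width of its face, with the plain thin end (not the end with the nut) about 5 mm short of that face and not pressed on it. Last of all, stand the dial indicator behind the shaft, on the side away from the robot, with its contact point hovering over the middle of the shaft, never knocking the shaft with it. Leave the large V-block and the ring gauge where they are.

Things in the scene. Friction and masses are not known exactly. Their poses are not given: they have to be found in the camera images.
- v_block_a: One of two identical, interchangeable small ground-steel V-blocks (the matched pair), loose, 0.34 kg: 32 mm long (x), 44 wide (y), 40 high. A 90 degree groove 30 mm wide, 15 deep runs along x through its top; a 20 mm journal lying in it has its axis 39 mm above the plate. Grip across y by the plain flanks. Origin: centre of the underside, z up.
- v_block_b: The other small V-block of the matched pair, identical to v_block_a in every way.
- large_v_block: The odd large steel V-block, 50 mm long (x), 64 mm wide (y), 56 mm high, loose, not needed: leave it where it is. Origin: centre of the underside.
- shaft: Loose steel shaft, 200 mm long, about 0.5 kg, at first in the cradle, axis 40 mm above the plate. Origin: mid-length on its axis; x runs to the plain end; y, z roll with it. Along x, mm: -100 to -75 threaded end, dia 16, dark nut 25 wide at -89 to -79; journals dia 20 from -75 to -25 and 25 to 75 (middles at -50, +50); body dia 30 from -25 to 25 (grip across it); 75 to 100 plain thin end, dia 12.
- cradle: Fixed wooden cradle holding the shaft at the start: board 136 (x) by 64 mm, 10 thick, with two notched saddles 16 mm long (x), 50 wide, 41 high, centred at x = -50 and +50; the space between them, beside the shaft's body, is free for fingers. Origin: centre of the underside; its x is the shaft's x at the start.
- angle_plate: Fixed dark cast-iron angle plate. Its upright working face, 90 mm wide (y) and 90 high, lies in its plane x = 0 and looks to its -x (roughly to the robot's right); a 70 mm foot with a web lies behind it, at +x. Origin: middle of the face's lower edge, at plate level; +y points roughly to the robot. The shaft goes along its x axis, at y = 0.
- indicator: Loose dial indicator on a stand, 0.75 kg. Base 50 x 50 mm, 45 high; round column dia 14 in its middle, up to 195 mm (grip it across y above 150). At 120 mm a clamp 26 mm wide and a level arm to -x, carrying the dial (dia 50, 18 thick, 95 to 152 mm high), face to -x. Contact point 70 mm from the column axis and 62 mm up: 8 mm above the seated shaft. Origin: centre of the underside, z up.
- contact_tip (a point): The ball end (contact point) of the indicator's plunger, at x = -70, y = 0, z = +62 mm in the indicator's frame, same axes.
- ring_gauge: Steel ring gauge lying flat on the plate, 64 mm outside, 32 mm bore, 22 mm high, loose: leave it where it is. Origin: centre of the underside.

How it is judged:
By the outcome, as a careful person would: the job done as asked, in the order asked, and still so for the second after the job is handed in, with the robot touching nothing.
It also fails if it takes over 112 s, if anything falls off the work surface, if the arm or the gripper's body presses on something with over 40 N, if the wrist force passes 120 N, or if a joint passes its speed limit or range.

## Working session

There is one attempt and no reset: what is moved stays moved. The work goes in short steps, Python scripts to look and compute and a tool call to move; the robot and the scene stay as the last step left them, time stands still between calls to the robot, and variables do not carry over. Pictures are saved under pics/ and viewed, at most 14 in all, crops included, and the job is handed in when it is done.

Besides the shell and the picture viewer there is one more tool, called after ">>>" by a JSON object that holds its "api" and its "payload". apply_moves: Moves the arm, as the interface text tells. Its arguments: {"type":"object","properties":{"motion":{"type":"string"},"force":{"type":"number"}},"required":["motion"]}

```bash
ls; mkdir -p pics
cat > look.py <<'E'
from cell import robot
import cv2,sys
for n in ("scene","top"):
    p=robot.read_camera(n)
    cv2.imwrite(f"pics/{n}_{sys.argv[1]}.png",p["img"][:,:,::-1])
    print(n,p["fovy"],p["cx"],p["cy"],p["k1"],p["R"].round(4).tolist(),p["t"].round(4).tolist())
    if len(sys.argv)>2:
        for t in sys.argv[2].split(","):
            for d in robot.search_frame(t,p)[:4]: print(n,t,d["centre"],round(d["score"],2))
E
python3 look.py 0 v_block_a,large_v_block,shaft,cradle,angle_plate,indicator,contact_tip,ring_gauge
python3 -c "
from cell import robot
print(robot.observe())"
```

```text
pics
scene 54.44679790637836 325.55985648901145 239.47824545035644 0.01700401505265842 [[0.149, 0.9887, 0.0149], [0.7559, -0.1042, -0.6464], [-0.6375, 0.1076, -0.7629]] [-0.1103, -0.3462, 1.3132]
scene v_block_a [0.6798, -0.2096, 0.0305] 0.76
scene v_block_a [0.6674, -0.0019, 0.0324] 0.66
scene v_block_a [0.5163, 0.3638, 0.097] 0.38
scene large_v_block [0.658, 0.1418, 0.0449] 0.82
scene shaft [0.4832, -0.2964, 0.0511] 0.7
scene cradle [0.4936, -0.2892, 0.0116] 0.66
scene cradle [0.5165, 0.3686, 0.097] 0.35
scene angle_plate [0.4725, 0.1399, 0.02] 0.79
scene indicator [0.5141, 0.3668, 0.0991] 0.57
scene contact_tip [0.5102, 0.3612, 0.0973] 0.74
scene ring_gauge [0.6048, 0.3332, 0.0214] 0.75
scene ring_gauge [0.6678, -0.005, 0.0292] 0.52
top 52.06832000782313 320.3364551183952 238.2900042213445 -0.08260203057864664 [[-0.0093, -0.9999, -0.0071], [-0.997, 0.0098, -0.0771], [0.0771, 0.0064, -0.997]] [0.0365, 0.5469, 1.0782]
top v_block_a [0.6583, -0.0046, 0.0328] 0.89
top v_block_a [0.6689, -0.2091, 0.0314] 0.78
top large_v_block [0.6424, 0.1445, 0.054] 0.7
top shaft [0.4772, -0.2878, 0.0
[... 232 characters left out ...]
{'time': 0.9, 'qpos': array([ 1.11602585e+00,  3.41982173e-01,  1.52407723e+00, -2.42063665e-05,
        1.27542525e+00, -1.45975229e-01]), 'qvel': array([-1.25994814e-03,  1.55824445e-03,  2.05040283e-04,  1.73073955e-03,
        1.52609163e-04, -9.71350816e-06]), 'joint_efforts': array([-2.97880642e-04, -4.31125188e+01, -2.44473231e+01,  7.17723719e-02,
        4.84634831e-02,  7.48101655e-06]), 'tool_pos': array([0.15953593, 0.50019479, 0.22675773]), 'tool_rot': array([3.14148917e+00, 3.86216365e-05, 2.83280445e+00]), 'contact_force': array([ 0.57837595, -0.56387992,  0.02109158]), 'torque': array([-0.00799906, -0.01573819, -0.03560327]), 'grip_force': 0.0, 'opening': 0.09186393767531016}
```

View pics/scene_0.png

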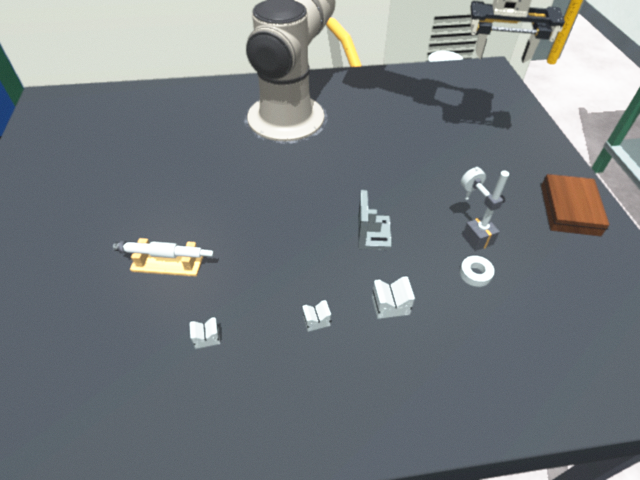

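View pics/top_0.png

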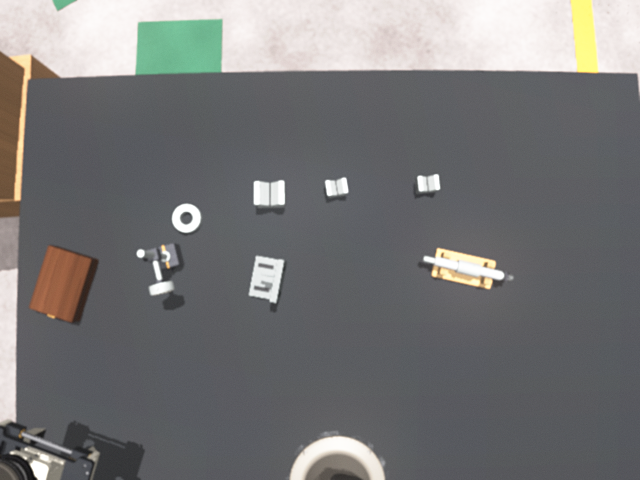

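```bash
cat > fit.py <<'E'
from cell import robot
import numpy as np, cv2
from scipy.optimize import minimize
def proj(p,X):
    c=np.asarray(X)@p["R"].T+p["t"]; s=c[:,:2]/c[:,2:]
    s=s*(1+p["k1"]*(s**2).sum(1,keepdims=True)); f=240/np.tan(np.radians(p["fovy"])/2)
    return s*f+[p["cx"],p["cy"]]
def prism(poly,x0,x1): return np.array([[x,y,z] for x in (x0,x1) for y,z in poly])/1e3
def box(x0,x1,y0,y1,z0,z1): return prism([(y0,z0),(y1,z0),(y1,z1),(y0,z1)],x0,x1)
a=np.linspace(0,2*np.pi,24,endpoint=False)
def cylx(d,x0,x1,y=0,z=0): return prism([(y+d/2*np.cos(t),z+d/2*np.sin(t)) for t in a],x0,x1)
def cylz(d,z0,z1,x=0,y=0): return np.array([[x+d/2*np.cos(t),y+d/2*np.sin(t),z] for z in (z0,z1) for t in a])/1e3
vb=[prism([(s*22,0),(0,0),(0,25),(s*15,40),(s*22,40)],-16,16) for s in (1,-1)]
M=dict(v_block_a=vb,
 shaft=[cylx(16,-100,-75),cylx(25,-89,-79),cylx(20,-75,-25),cylx(30,-25,25),cylx(20,25,75),cylx(12,75,100)],
 indicator=[box(-25,25,-25,25,0,45),cylz(14,0,195),box(-10,10,-13,13,110,130),cylx(50,-79,-61,0,124),box(-62,0,-4,4,116,124),cylz(6,62,100,-70)],
 angle_plate=[box(0,12,-45,45,0,90),box(0,70,-45,45,0,12)])
def world(X,q,z=0):
    c,s=np.cos(q[2]),np.sin(q[2]); return X@np.array([[c,s,0],[-s,c,0],[0,0,1]])+[q[0],q[1],z]
S=8
def render(p,parts,q,z,o,n):
    im=np.zeros((n*S,n*S),np.uint8)
    for X in parts:
        u=(proj(p,world(X,q,z))-o+.5)*S
        cv2.fillConvexPoly(im,cv2.convexHull(np.round(u*16).astype(np.int32)),255,shift=4)
    return cv2.GaussianBlur(cv2.resize(im,(n,n),interpolation=cv2.INTER_AREA)/255.,(0,0),1.2)
def fit(views,name,q0,z=0,n=120):
    parts=M[name]; T=[]
    for p,m in views:
        o=np.round(proj(p,world(np.zeros((1,3)),q0,z+.03))[0]-n/2)
        A=np.float32([[1,0,-o[0]],[0,1,-o[1]]])
        T.append((p,o,cv2.GaussianBlur(cv2.warpAffine(m.astype(np.float64),A,(n,n)),(0,0),1.2)))
    f=lambda q:sum(((render(p,parts,q,z,o,n)-t)**2).sum() for p,o,t in T)
    q0=np.array(q0,float)
    for k in (1,.3):
        r=minimize(f,q0,method="Nelder-Mead",options=dict(initial_simplex=np.vstack([q0]+[q0+k*d for d in np.diag([.01,.01,.15])]),xatol=1e-4,fatol=1e-3)); q0=r.x
    return r.x,r.fun
def near(p,name,c):
    tr=[t["pixels"] for t in robot.trace(name,p)]
    u=proj(p,np.array([c]))[0]
    return min(tr,key=lambda m:np.hypot(*(np.argwhere(m).mean(0)[::-1]-u)))
E
cat > s1.py <<'E'
from fit import *
P=[robot.read_camera(n) for n in ("scene","top")]
for name,c,q0,z in [("v_block_a",(.67,-.004,.03),(.665,-.004,0.1),0),("v_block_a",(.675,-.209,.03),(.67,-.209,0),0),
  ("shaft",(.48,-.29,.04),(.475,-.29,1.3),.04),("indicator",(.5,.365,.1),(.525,.355,0),0),("angle_plate",(.465,.145,.02),(.465,.125,1.4),0)]:
    V=[(p,near(p,name,c)) for p in P]
    for v in (V,V[:1],V[1:]):
        q,e=fit(v,name,q0,z); print(name,q.round(4),round(e,1),[int(m.sum()) for _,m in v])
# angle plate crops
ims=[]
for p in P:
    u=proj(p,np.array([[.46,.14,.04]]))[0].astype(int)
    c=p["img"][u[1]-32:u[1]+32,u[0]-32:u[0]+32,::-1]
    ims.append(cv2.resize(c,(400,400),interpolation=cv2.INTER_CUBIC)); print(u-32)
cv2.imwrite("pics/ap.png",np.hstack(ims))
E
python3 s1.py
```

```text
v_block_a [ 0.6621 -0.0058  0.1661] 5.3 [625, 335]
v_block_a [ 0.6625 -0.0061  0.165 ] 2.7 [625]
v_block_a [ 0.6615 -0.0052  0.1611] 0.6 [335]
v_block_a [ 0.6694 -0.2107  0.1136] 15.1 [629, 378]
v_block_a [ 0.6698 -0.2109  0.1143] 11.4 [629]
v_block_a [ 0.6688 -0.2096  0.0915] 0.7 [378]
shaft [ 0.4777 -0.2926  1.349 ] 29.3 [1073, 853]
shaft [ 0.4787 -0.2933  1.3444] 3.3 [1073]
shaft [ 0.4771 -0.2914  1.3544] 9.7 [853]
indicator [0.5088 0.3733 0.2738] 81.4 [1847, 1199]
indicator [0.5105 0.3718 0.2752] 39.5 [1847]
indicator [0.5083 0.3754 0.292 ] 21.7 [1199]
angle_plate [0.4535 0.1164 1.3815] 56.4 [1398, 1302]
angle_plate [0.4533 0.1162 1.3767] 51.4 [1398]
angle_plate [0.4537 0.1168 1.3807] 3.2 [1302]
[338 189]
[239 245]
```

View pics/ap.png

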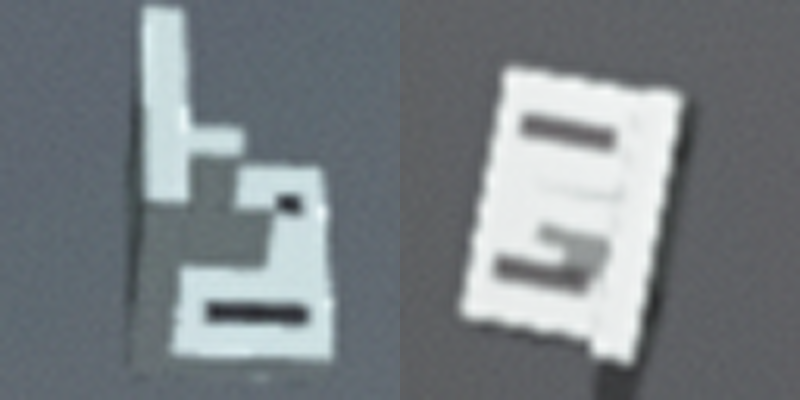

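```bash
cat > go.py <<'E'
# go.py x y z yaw : remaining motion in tool axes (cm, rad about tool z)
from cell import robot
import numpy as np, sys
from scipy.spatial.transform import Rotation as Ro
s=robot.observe(); v=list(map(float,sys.argv[1:]))
R=Ro.from_euler("xyz",s["tool_rot"]); d=np.array(v[:3])-s["tool_pos"]
T=Ro.from_euler("xyz",[np.pi,0,v[3]])
print("t %.2f"%s["time"],"pos",s["tool_pos"].round(4),"rot",s["tool_rot"].round(3),"q",s["qpos"].round(2),"open %.4f grip %.1f"%(s["opening"],s["grip_force"]),"F",s["contact_force"].round(1))
print("shift now",(R.inv().apply(d)*100).round(2),"shift after turn",(T.inv().apply(d)*100).round(2),"turn",(R.inv()*T).as_rotvec().round(3))
E
python3 go.py .662 -.0056 .077 .164
```

```text
t 1.50 pos [0.1596 0.5002 0.2268] rot [3.141 0.    2.833] q [ 1.12  0.34  1.52 -0.    1.28 -0.15] open 0.0917 grip 0.0 F [-0.  -0.   0.5]
shift now [-63.24 -32.92  14.97] shift after turn [41.31 58.1  14.98] turn [ 0.    -0.     2.669]
```

>>> {"api": "apply_moves", "payload": {"motion": "100 -4.51 -2.35 0 0 0 0;100 -4.51 -2.35 0 0 0 0;100 -4.51 -2.35 0 0 0 0;100 -4.51 -2.35 0 0 0 0;100 -4.51 -2.35 0 0 0 0;100 -4.51 -2.35 0 0 0 0;100 -4.51 -2.35 0 0 0 0;100 -4.51 -2.35 0 0 0 0;100 -4.51 -2.35 0 0 0 0;100 -4.51 -2.35 0 0 0 0;100 -4.51 -2.35 0 0 0 0;100 -4.51 -2.35 0 0 0 0;100 -4.51 -2.35 0 0 0 0;100 -4.51 -2.35 0 0 0 0"}}

```text
time: 3.25
tool_pos: [0.6621, -0.0064, 0.2267]
tool_rot: [3.141, 0.0, 2.833]
contact_force: [-0.0, -0.2, 0.6]
opening: 0.0918
grip_force: 0.0
```

>>> {"api": "apply_moves", "payload": {"motion": "100 0 0 1 0 0 0.178;100 0 0 1 0 0 0.178;100 0 0 1 0 0 0.178;100 0 0 1 0 0 0.178;100 0 0 1 0 0 0.178;100 0 0 1 0 0 0.178;100 0 0 1 0 0 0.178;100 0 0 1 0 0 0.178;100 0 0 1 0 0 0.178;100 0 0 1 0 0 0.178;100 0 0 1 0 0 0.178;100 0 0 1 0 0 0.178;100 0 0 1 0 0 0.178;100 0 0 1 0 0 0.178;100 0 0 1 0 0 0.178;100 0 0 0 0 0 0"}}

```text
time: 5.25
tool_pos: [0.6605, -0.0051, 0.0757]
tool_rot: [-3.141, 0.002, 0.164]
contact_force: [-0.0, 0.1, 0.1]
opening: 0.0918
grip_force: 0.0
```

```bash
python3 go.py .662 -.0056 .005 .164
```

```text
t 5.25 pos [ 0.6605 -0.0051  0.0757] rot [-3.141e+00  2.000e-03  1.640e-01] q [-0.12  0.73  1.3   0.    1.12  1.28] open 0.0918 grip 0.0 F [-0.   0.1  0.1]
shift now [0.15 0.08 7.07] shift after turn [0.14 0.07 7.07] turn [-0.001  0.002  0.   ]
```

>>> {"api": "apply_moves", "payload": {"motion": "100 0.1 0 2 0 0 0;100 0 0 2 0 0 0;100 0 0 1.5 0 0 0;100 0 0 1 0 0 0;100 0 0 0.5 0 0 0;0 0 0 0 0 0 0;0 0 0 0 0 0 0;0 0 0 0 0 0 0;0 0 0 0 0 0 0;0 0 0 0 0 0 0;0 0 0 0 0 0 0", "force": 40}}

```text
time: 6.62
tool_pos: [0.6621, -0.005, 0.0069]
tool_rot: [-3.142, -0.0, 0.163]
contact_force: [0.3, -0.1, 0.4]
opening: 0.044
grip_force: 39.9
```

```bash
python3 go.py .4431 .0626 .005 1.38;python3 go.py .4431 .0626 .12 1.38
cat > mon.py <<'E'
from fit import *
P=[robot.read_camera(n) for n in ("scene","top")]
V=[(p,near(p,"v_block_a",(.662,-.005,.03))) for p in P]
for v in (V,V[:1],V[1:]): print(fit(v,"v_block_a",(.662,-.005,.16)),[int(m.sum()) for _,m in v])
E
python3 mon.py
```

```text
t 6.62 pos [ 0.6621 -0.005   0.0069] rot [-3.142 -0.     0.163] q [-0.12  0.81  1.34  0.    0.99  1.28] open 0.0440 grip 39.9 F [ 0.3 -0.1  0.4]
shift now [-20.52 -10.22   0.18] shift after turn [  2.48 -22.79   0.19] turn [ 0.    -0.    -1.217]
t 6.62 pos [ 0.6621 -0.005   0.0069] rot [-3.142 -0.     0.163] q [-0.12  0.81  1.34  0.    0.99  1.28] open 0.0440 grip 39.9 F [ 0.3 -0.1  0.4]
shift now [-20.52 -10.22 -11.32] shift after turn [  2.48 -22.79 -11.31] turn [ 0.    -0.    -1.217]
(array([ 0.66443947, -0.00403249, -0.01049954]), np.float64(398.58230442518754)) [448, 393]
(array([ 0.66525923, -0.00384842,  0.0188221 ]), np.float64(112.25929493396342)) [448]
(array([0.47162963, 0.10351852, 0.59333333]), np.float64(0.0)) [393]
```

>>> {"api": "apply_moves", "payload": {"motion": "0 0 0 -1 0 0 0;0 0 0 -1.5 0 0 -0.13;0 0 0 -1.5 0 0 -0.15;0 0 0 -1.5 0 0 -0.15;0 0 0 -1.5 0 0 -0.15;0 0 0 -1 0 0 -0.15;0 0 0 0 0 0 -0.15;0 0 0 0 0 0 -0.15;0 0 0 0 0 0 -0.187;0 0 0 0 0 0 0;0 0.4 -3.8 0 0 0 0;0 0.4 -3.8 0 0 0 0;0 0.4 -3.8 0 0 0 0;0 0.4 -3.8 0 0 0 0;0 0.4 -3.8 0 0 0 0;0 0.4 -3.8 0 0 0 0;0 0 0 0 0 0 0;0 0 0 0 0 0 0"}}

```text
time: 9.07
tool_pos: [0.4439, 0.0618, 0.0873]
tool_rot: [3.139, -0.0, 1.377]
contact_force: [0.7, -0.6, -3.9]
opening: 0.0437
grip_force: 39.9
```

```bash
python3 go.py .4431 .0626 .0075 1.38
```

```text
t 9.07 pos [0.4439 0.0618 0.0873] rot [ 3.139 -0.     1.377] q [-0.03  0.38  1.92 -0.    0.84  0.16] open 0.0437 grip 39.9 F [ 0.7 -0.6 -3.9]
shift now [ 0.06 -0.12  7.98] shift after turn [ 0.06 -0.1   7.98] turn [ 0.002 -0.    -0.003]
```

>>> {"api": "apply_moves", "payload": {"motion": "0 0.06 -0.1 2.5 0 0 -0.003;0 0 0 2.5 0 0 0;0 0 0 1.5 0 0 0;0 0 0 0.8 0 0 0;0 0 0 0 0 0 0;0 0 0 0.4 0 0 0;0 0 0 0 0 0 0"}}

```text
time: 9.95
tool_pos: [0.4422, 0.0627, 0.0099]
tool_rot: [3.141, -0.0, 1.383]
contact_force: [-0.4, -0.4, -3.0]
opening: 0.0438
grip_force: 39.9
```

```bash
python3 go.py .4431 .0626 .007 1.38
```

```text
t 9.95 pos [0.4422 0.0627 0.0099] rot [ 3.141 -0.     1.383] q [-0.03  0.52  1.99  0.    0.63  0.16] open 0.0438 grip 39.9 F [-0.4 -0.4 -3. ]
shift now [0.01 0.09 0.29] shift after turn [0.01 0.09 0.29] turn [ 0.001 -0.     0.003]
```

>>> {"api": "apply_moves", "payload": {"motion": "0 0 0.09 0.15 0 0 0.003;0 0 0 0.14 0 0 0;0 0 0 0 0 0 0;0 0 0 0 0 0 0"}}

```text
time: 10.45
tool_pos: [0.4428, 0.0625, 0.0068]
tool_rot: [-3.142, -0.0, 1.38]
contact_force: [-0.3, 0.2, -2.2]
opening: 0.0439
grip_force: 39.9
```

```bash
python3 go.py .4431 .0626 .007 1.38
```

```text
t 10.45 pos [0.4428 0.0625 0.0068] rot [-3.142 -0.     1.38 ] q [-0.03  0.53  1.99  0.    0.63  0.16] open 0.0439 grip 39.9 F [-0.3  0.2 -2.2]
shift now [ 0.02  0.03 -0.02] shift after turn [ 0.02  0.03 -0.02] turn [-0. -0. -0.]
```

>>> {"api": "apply_moves", "payload": {"motion": "80 0 0 0 0 0 0;80 0 0 0 0 0 0;80 0 0 -1 0 0 0;80 0 0 -3 0 0 0;80 0 0 -4 0 0 0;80 0 0 -2 0 0 0.16;80 0 0 0 0 0 0.16;80 0 0 0 0 0 0.16;80 0 0 0 0 0 0.16;80 0 0 0 0 0 0.16;80 0 0 0 0 0 0.16;80 0 0 0 0 0 0.16;80 0 0 0 0 0 0.16;80 2.82 4.2 0 0 0 0;80 2.82 4.2 0 0 0 0;80 2.82 4.2 0 0 0 0;80 2.82 4.2 0 0 0 0;80 2.82 4.2 0 0 0 0;80 2.82 4.2 0 0 0 0;80 2.82 4.2 0 0 0 0"}}

```text
time: 12.95
tool_pos: [0.6694, -0.2117, 0.1078]
tool_rot: [3.141, -0.001, 0.1]
contact_force: [1.5, -0.5, -0.3]
opening: 0.0734
grip_force: 0.0
```

```bash
cat > chk.py <<'E'
from fit import *
import sys
name=sys.argv[1]; q0=tuple(map(float,sys.argv[2:5])); z=float(sys.argv[5]) if len(sys.argv)>5 else 0
P=[robot.read_camera(n) for n in ("scene","top")]
V=[(p,near(p,name,(q0[0],q0[1],.03))) for p in P]
for v in (V,V[:1],V[1:]):
    q,e=fit(v,name,q0,z); print(name,q.round(4),round(e,1),[int(m.sum()) for _,m in v])
E
python3 chk.py v_block_a .443 .0626 1.38;python3 go.py .669 -.210 .007 .1
```

```text
t 13.15 pos [ 0.6681 -0.2108  0.1065] rot [-3.141e+00  1.000e-03  9.900e-02] q [-0.41  0.77  1.12  0.    1.25  1.06] open 0.0736 grip 0.0 F [-0.3  0.1 -0.8]
shift now [ 0.1  -0.06  9.95] shift after turn [ 0.09 -0.07  9.95] turn [-0.001  0.001 -0.001]Traceback (most recent call last):
  File "chk.py", line 5, in <module>
    V=[(p,near(p,name,(q0[0],q0[1],.03))) for p in P]
          ~~~~^^^^^^^^^^^^^^^^^^^^^^^^^^
  File "fit.py", line 41, in near
    return min(tr,key=lambda m:np.hypot(*(np.argwhere(m).mean(0)[::-1]-u)))
ValueError: min() iterable argument is empty
```

>>> {"api": "apply_moves", "payload": {"motion": "80 0.1 -0.05 2.5 0 0 0;80 0 0 3 0 0 0;80 0 0 2 0 0 0;80 0 0 1.5 0 0 0;80 0 0 0.95 0 0 0;0 0 0 0 0 0 0;0 0 0 0 0 0 0;0 0 0 0 0 0 0;0 0 0 0 0 0 0;0 0 0 0 0 0 0"}}

```text
time: 14.4
tool_pos: [0.6698, -0.21, 0.0081]
tool_rot: [3.141, -0.001, 0.1]
contact_force: [0.8, -0.1, 3.5]
opening: 0.0439
grip_force: 39.9
```

```bash
python3 go.py .4241 -.0356 .1 1.38; python3 chk.py v_block_a .443 .0626 1.38
```

```text
t 14.40 pos [ 0.6698 -0.21    0.0081] rot [ 3.141e+00 -1.000e-03  1.000e-01] q [-0.41  0.87  1.2   0.    1.07  1.06] open 0.0439 grip 39.9 F [ 0.8 -0.1  3.5]
shift now [-22.7  -19.79  -9.23] shift after turn [ 12.46 -27.43  -9.19] turn [ 1.00e-03 -1.00e-03 -1.28e+00]
v_block_a [0.4445 0.0594 1.3532] 256.6 [403, 554]
v_block_a [0.4442 0.0597 1.355 ] 0.9 [403]
v_block_a [0.4779 0.0092 1.5609] 247.4 [554]
```

>>> {"api": "apply_moves", "payload": {"motion": "0 0 0 -1 0 0 0;0 0 0 -2 0 0 -0.16;0 0 0 -2 0 0 -0.16;0 0 0 -2 0 0 -0.16;0 0 0 -1.5 0 0 -0.16;0 0 0 0 0 0 -0.16;0 0 0 0 0 0 -0.16;0 0 0 0 0 0 -0.16;0 0 0 0 0 0 -0.16;0 0 0 0 0 0 0;0 1.78 -3.92 0 0 0 0;0 1.78 -3.92 0 0 0 0;0 1.78 -3.92 0 0 0 0;0 1.78 -3.92 0 0 0 0;0 1.78 -3.92 0 0 0 0;0 1.78 -3.92 0 0 0 0;0 1.78 -3.92 0 0 0 0;0 0 0 0 0 0 0;0 0 0 0 0 0 0"}}

```text
time: 16.98
tool_pos: [0.4246, -0.0356, 0.0928]
tool_rot: [3.14, 0.0, 1.378]
contact_force: [-0.3, -0.1, -4.3]
opening: 0.0436
grip_force: 39.9
```

```bash
python3 go.py .4241 -.0356 .008 1.38
```

```text
t 16.98 pos [ 0.4246 -0.0356  0.0928] rot [3.14  0.    1.378] q [-0.26  0.34  1.97  0.    0.83 -0.07] open 0.0436 grip 39.9 F [-0.3 -0.1 -4.3]
shift now [-0.01 -0.07  8.48] shift after turn [-0.01 -0.05  8.48] turn [ 0.002  0.    -0.002]
```

>>> {"api": "apply_moves", "payload": {"motion": "0 0 -0.05 2.5 0 0 -0.002;0 0 0 2.5 0 0 0;0 0 0 1.5 0 0 0;0 0 0 1 0 0 0;0 0 0 0.5 0 0 0;0 0 0 0 0 0 0;0 0 0 0 0 0 0"}}

```text
time: 17.85
tool_pos: [0.4237, -0.0354, 0.0127]
tool_rot: [3.14, -0.0, 1.382]
contact_force: [1.0, 0.3, -2.8]
opening: 0.044
grip_force: 39.9
```

```bash
python3 go.py .4241 -.0356 .008 1.38
```

```text
t 17.85 pos [ 0.4237 -0.0354  0.0127] rot [ 3.14  -0.     1.382] q [-0.26  0.49  2.04  0.    0.61 -0.08] open 0.0440 grip 39.9 F [ 1.   0.3 -2.8]
shift now [-0.01  0.04  0.47] shift after turn [-0.01  0.05  0.47] turn [ 0.001 -0.     0.002]
```

>>> {"api": "apply_moves", "payload": {"motion": "0 0 0.05 0.25 0 0 0.002;0 0 0 0.22 0 0 0;0 0 0 0 0 0 0;0 0 0 0 0 0 0;80 0 0 0 0 0 0;80 0 0 0 0 0 0;80 0 0 -1 0 0 0;80 0 0 -3 0 0 0;80 0 0 -4 0 0 0;80 0 0 -2 0 0 0;80 -4.03 1.69 0 0 0 0;80 -4.03 1.69 0 0 0 0;80 -4.03 1.69 0 0 0 0;80 -4.03 1.69 0 0 0 0;80 -4.03 1.69 0 0 0 0;80 -4.03 1.69 0 0 0 0;80 0 0 0 0 0 0.031"}}

```text
time: 19.98
tool_pos: [0.4776, -0.2948, 0.1079]
tool_rot: [3.14, 0.001, 1.345]
contact_force: [-0.3, 1.2, -0.6]
opening: 0.0735
grip_force: 0.0
```

```bash
python3 chk.py v_block_a .443 .0626 1.38;python3 chk.py v_block_a .424 -.0356 1.38; python3 chk.py angle_plate .4535 .1166 1.38;  python3 go.py .4777 -.2922 .1 1.349; python3 look.py 2 >/dev/null
```

```text
v_block_a [0.4429 0.0603 1.3619] 9.0 [381, 293]
v_block_a [0.4444 0.0592 1.377 ] 3.7 [381]
v_block_a [0.4423 0.0612 1.3628] 0.7 [293]
v_block_a [ 0.4245 -0.038   1.3864] 7.8 [418, 322]
v_block_a [ 0.4252 -0.0384  1.3738] 2.4 [418]
v_block_a [ 0.4241 -0.0376  1.4044] 4.1 [322]
angle_plate [0.4535 0.1167 1.3825] 76.4 [1399, 1218]
angle_plate [0.4531 0.1163 1.3894] 58.2 [1399]
angle_plate [0.4531 0.1175 1.3658] 13.5 [1218]
t 20.57 pos [ 0.4774 -0.2917  0.1077] rot [ 3.141 -0.     1.349] q [-0.69  0.52  1.59  0.    1.03 -0.46] open 0.0737 grip 0.0 F [ 0.9  0.7 -0.1]
shift now [-0.04  0.04  0.77] shift after turn [-0.04  0.04  0.77] turn [ 0. -0.  0.]
```

View pics/top_2.png

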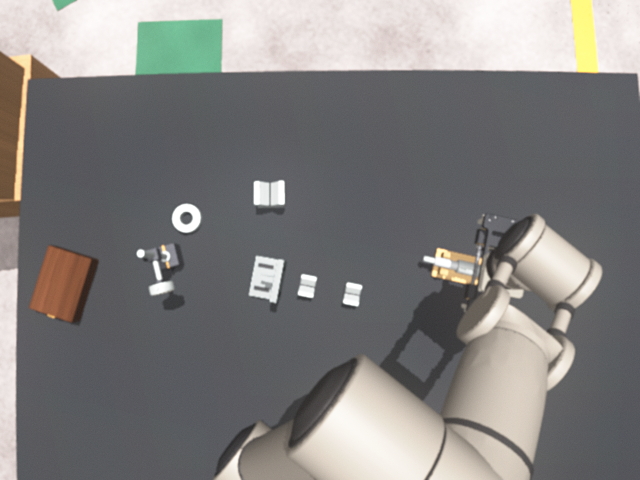

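>>> {"api": "apply_moves", "payload": {"motion": "80 -0.05 0.04 2.5 0 0 0;80 0 0 2.5 0 0 0;80 0 0 2 0 0 0;80 0 0 1 0 0 0;80 0 0 0.65 0 0 0;80 0 0 0 0 0 0;0 0 0 0 0 0 0;0 0 0 0 0 0 0;0 0 0 0 0 0 0;0 0 0 0 0 0 0;0 0 0 0 0 0 0;0 0 0 0 0 0 0;0 0 0 0 0 0 0", "force": 30}}

```text
time: 22.3
tool_pos: [0.4772, -0.2924, 0.0211]
tool_rot: [-3.141, -0.0, 1.349]
contact_force: [-4.1, 0.8, 2.5]
opening: 0.0291
grip_force: 30.0
```

```bash
python3 go.py .4333 .0123 .12 1.38
```

```text
t 22.30 pos [ 0.4772 -0.2924  0.0211] rot [-3.141 -0.     1.349] q [-0.69  0.64  1.66 -0.    0.84 -0.46] open 0.0291 grip 30.0 F [-4.1  0.8  2.5]
shift now [ 28.76 -11.    -9.87] shift after turn [ 29.09 -10.09  -9.89] turn [-0.001 -0.    -0.031]
```

>>> {"api": "apply_moves", "payload": {"motion": "0 0 0 -0.5 0 0 0;0 0 0 -1.5 0 0 0;0 0 0 -2.5 0 0 0;0 0 0 -2.5 0 0 -0.031;0 0 0 -2 0 0 0;0 0 0 -0.9 0 0 0;0 3.51 -1.26 0 0 0 0;0 3.51 -1.26 0 0 0 0;0 3.51 -1.26 0 0 0 0;0 3.51 -1.26 0 0 0 0;0 3.51 -1.26 0 0 0 0;0 3.51 -1.26 0 0 0 0;0 3.51 -1.26 0 0 0 0;0 3.51 -1.26 0 0 0 0;0 0 0 2 0 0 0;0 0 0 2 0 0 0;0 0 0 2 0 0 0;0 0 0 1.5 0 0 0;0 0 0 0 0 0 0;0 0 0 0 0 0 0"}}

```text
time: 24.8
tool_pos: [0.4324, 0.0022, 0.0456]
tool_rot: [3.141, -0.0, 1.38]
contact_force: [-0.2, 0.7, -5.2]
opening: 0.0292
grip_force: 30.0
```

```bash
python3 go.py .4333 .0123 .03 1.38; python3 look.py 3 >/dev/null; python3 chk.py shaft .4314 .0025 1.38 .063; python3 -c "
import cv2,numpy as np
a=cv2.imread('pics/scene_3.png')[170:320,270:420];b=cv2.imread('pics/top_3.png')[220:370,240:390]
cv2.imwrite('pics/c3.png',np.hstack([cv2.resize(i,(400,400),interpolation=2) for i in (a,b)]))"
```

```text
t 24.80 pos [0.4324 0.0022 0.0456] rot [ 3.141 -0.     1.38 ] q [-0.17  0.43  2.    0.    0.71  0.02] open 0.0292 grip 30.0 F [-0.2  0.7 -5.2]
shift now [ 1.01 -0.11  1.56] shift after turn [ 1.01 -0.1   1.56] turn [ 0.001 -0.    -0.   ]Traceback (most recent call last):
  File "chk.py", line 5, in <module>
    V=[(p,near(p,name,(q0[0],q0[1],.03))) for p in P]
          ~~~~^^^^^^^^^^^^^^^^^^^^^^^^^^
  File "fit.py", line 41, in near
    return min(tr,key=lambda m:np.hypot(*(np.argwhere(m).mean(0)[::-1]-u)))
ValueError: min() iterable argument is empty
```

View pics/c3.png

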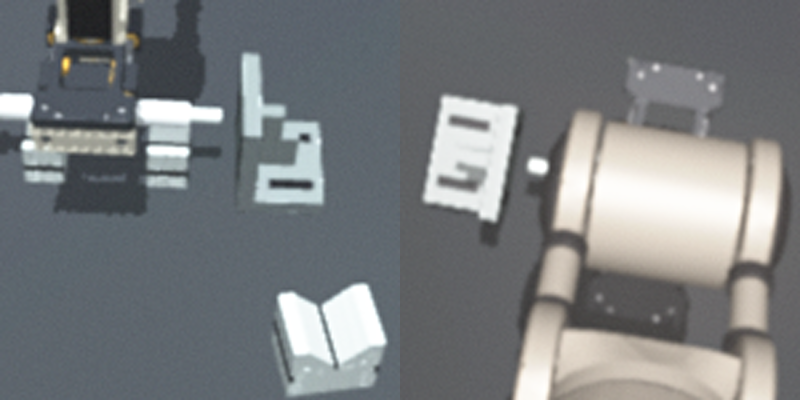

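```bash
cat >> fit.py <<'E'
def back(p,u,z):
    from scipy.optimize import fsolve
    return fsolve(lambda w:proj(p,np.array([[w[0],w[1],z]]))[0]-u,[.45,.1])
E
python3 - <<'E'
from fit import *
P=[robot.read_camera(n) for n in ("scene","top")]
print(back(P[0],[353.4,212.5],.0645),back(P[1],[287.7,281.7],.0645))
g=[cv2.cvtColor(p["img"],cv2.COLOR_RGB2GRAY) for p in P]
print(g[0][210:216,346:362]); print(g[1][276:288,280:296])
for p in P: print(proj(p,np.array([[.4514,.1004,.0645]])))
E
```

```text
[0.45167112 0.10203874] [0.45147667 0.10162808]
[[216 213 211 209 203 193 172 122  97  97 100 100  92  68  97 167]
 [255 255 255 255 255 255 253 171 101  99 100  99  89  64 102 170]
 [255 255 255 255 255 255 255 180 104  98 101  98  87  67 100 169]
 [255 255 255 255 255 255 255 184 104  98 100  98  80  68 102 170]
 [243 247 249 250 251 253 238 156 102  98 102  94  82  72  99 165]
 [180 188 193 200 205 201 173 124 101 100 100  97  79  71 102 164]]
[[230 150  81  78  88  97 101  99 102 101 102 100 102 101  99  95]
 [213 136  82  79  90  98 103 100  98  99 100  98  98 102 101  91]
 [187 107  76  84  94  99  98 104 109 122 122 118 112 105 102  88]
 [164  91  77  85  95 100 102 104 143 187 197 185 162 139 119  91]
 [158  83  74  85  97  99 102 122 193 248 252 245 233 207 176 120]
 [152  81  78  87  99 102 101 136 225 255 255 255 255 253 238 157]
 [142  80  79  90 100 100 105 149 233 255 255 255 255 255 255 173]
 [120  78  80  94  99  99 106 144 211 249 255 255 255 255 249 158]
 [ 99  74  86  95 101 100 102 123 168 203 223 236 244 245 207 124]
 [ 84  74  87 101 103 103 100 106 118 134 147 164 179 177 138  88]
 [ 82  75  88  98  99 102 101  97 100 101 104 111 119 113  88  72]
 [ 79  79  93  99 102 101 101  97  91  87  92  89  92  84  75  68]]
[[352.61496768 212.48381985]]
[[288.27394119 281.73119999]]
```

>>> {"api": "apply_moves", "payload": {"motion": "0 0.47 -0.05 0 0 0 0;0 0.47 -0.06 0.5 0 0 0;0 0 0 1 0 0 0;0 0 0 0.5 0 0 0;0 0 0 0.3 0 0 0;0 0 0 0 0 0 0;0 0 0 0 0 0 0"}}

```text
time: 26.08
tool_pos: [0.4328, 0.0116, 0.0222]
tool_rot: [3.141, -0.0, 1.38]
contact_force: [-0.2, -0.3, -4.6]
opening: 0.0293
grip_force: 30.0
```

```bash
python3 go.py .4333 .0117 .0203 1.38
```

```text
t 26.07 pos [0.4328 0.0116 0.0222] rot [ 3.141 -0.     1.38 ] q [-0.15  0.48  2.01  0.    0.65  0.04] open 0.0293 grip 30.0 F [-0.2 -0.3 -4.6]
shift now [0.02 0.05 0.19] shift after turn [0.02 0.05 0.19] turn [ 0. -0. -0.]
```

>>> {"api": "apply_moves", "payload": {"motion": "0 0 0.04 0.1 0 0 0;0 0 0 0.1 0 0 0;0 0 0 0 0 0 0"}}

```text
time: 26.45
tool_pos: [0.4332, 0.0116, 0.0205]
tool_rot: [3.141, -0.0, 1.38]
contact_force: [-2.2, -0.4, -0.7]
opening: 0.029
grip_force: 30.0
```

```bash
python3 go.py .4333 .0117 .0203 1.38
```

```text
t 26.45 pos [0.4332 0.0116 0.0205] rot [ 3.141 -0.     1.38 ] q [-0.15  0.49  2.01  0.    0.64  0.04] open 0.0290 grip 30.0 F [-2.2 -0.4 -0.7]
shift now [0.01 0.01 0.02] shift after turn [0.01 0.01 0.02] turn [ 0.001 -0.     0.   ]
```

>>> {"api": "apply_moves", "payload": {"motion": "60 0 0 0 0 0 0;60 0 0 0 0 0 0;60 0 0 0 0 0 0;60 0 0 -0.5 0 0 0;60 0 0 -2 0 0 0;60 0 0 -4 0 0 0;60 0 0 -5 0 0 0.16;60 0 0 -5 0 0 0.16;60 0 0 -4 0 0 0.16;60 0 0 -1.5 0 0 0.16;60 0 0 0 0 0 0.16;60 0 0 0 0 0 0.16;60 0 0 0 0 0 0.14;60 0 0 0 0 0 0"}}

```text
time: 28.2
tool_pos: [0.4329, 0.0116, 0.2404]
tool_rot: [3.142, -0.0, 0.281]
contact_force: [0.1, 0.3, 1.0]
opening: 0.0551
grip_force: 0.0
```

```bash
python3 go.py .51 .3735 .24 .28
```

```text
t 28.20 pos [0.4329 0.0116 0.2404] rot [ 3.142 -0.     0.281] q [-0.15  0.16  1.73  0.    1.25  1.14] open 0.0551 grip 0.0 F [0.1 0.3 1. ]
shift now [ 17.44 -32.63   0.04] shift after turn [ 17.41 -32.65   0.04] turn [ 0.    -0.     0.001]
```

>>> {"api": "apply_moves", "payload": {"motion": "60 2.18 -4.08 0 0 0 0;60 2.18 -4.08 0 0 0 0;60 2.18 -4.08 0 0 0 0;60 2.18 -4.08 0 0 0 0;60 2.18 -4.08 0 0 0 0;60 2.18 -4.08 0 0 0 0;60 2.18 -4.08 0 0 0 0;60 2.18 -4.08 0 0 0 0;60 0 0 0 0 0 0;60 0 0 0 0 0 0"}}

```text
time: 29.45
tool_pos: [0.5102, 0.3729, 0.2398]
tool_rot: [3.141, 0.001, 0.282]
contact_force: [0.6, -0.1, 1.0]
opening: 0.0548
grip_force: 0.0
```

```bash
python3 go.py .51 .3735 .156 .28; python3 look.py 4 >/dev/null; python3 chk.py shaft .433 .0116 1.38 .039; python3 -c "
import cv2,numpy as np
a=cv2.imread('pics/scene_4.png')[170:300,260:390];b=cv2.imread('pics/top_4.png')[220:350,250:380]
cv2.imwrite('pics/c4.png',np.hstack([cv2.resize(i,(400,400),interpolation=2) for i in (a,b)]))"
```

```text
t 29.45 pos [0.5102 0.3729 0.2398] rot [3.141e+00 1.000e-03 2.820e-01] q [ 0.51  0.54  1.18 -0.    1.43  1.8 ] open 0.0548 grip 0.0 F [ 0.6 -0.1  1. ]
shift now [ 0.   -0.07  8.38] shift after turn [-0.01 -0.06  8.38] turn [0.001 0.001 0.002]
shaft [0.4331 0.0113 1.3779] 33.3 [865, 875]
shaft [0.4344 0.0111 1.3752] 14.2 [865]
shaft [0.4324 0.0112 1.3802] 6.8 [875]
```

View pics/c4.png

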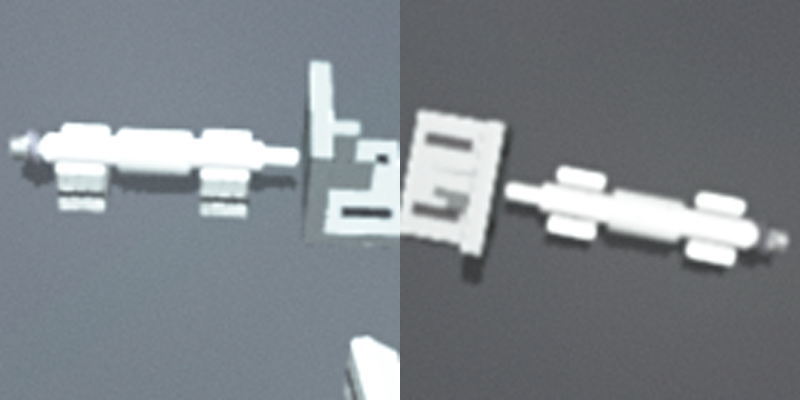

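View pics/scene_4.png

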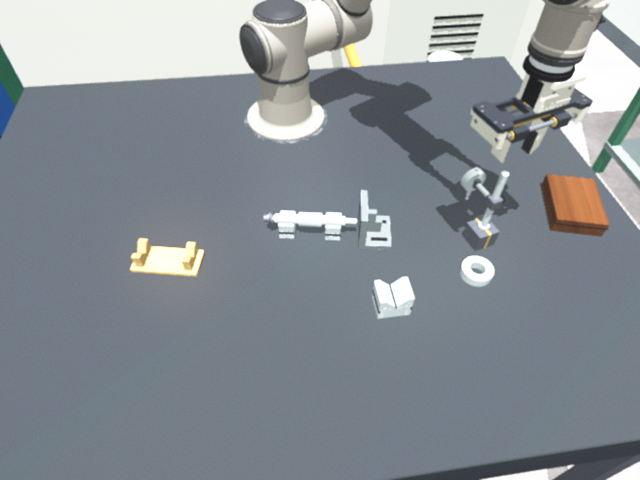

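```bash
cat > tip.py <<'E'
from fit import *
P=[robot.read_camera(n) for n in ("scene","top")]
A=np.array([.4535,.1166]); ex=np.array([np.cos(1.38),np.sin(1.38)]); ey=np.array([-ex[1],ex[0]])
s=np.arange(-.02,.006,.001)
for p in P:
    g=cv2.cvtColor(p["img"],cv2.COLOR_RGB2GRAY)
    for z,off in ((.039,0),(.043,0)):
        w=A+s[:,None]*ex+off*ey; u=proj(p,np.c_[w,np.full(len(s),z)]).astype(np.float32)
        print(z,off,list(zip((s*1e3).round().astype(int).tolist(),cv2.remap(g,u[None,:,0],u[None,:,1],1)[0].tolist())))
    # face top edge: profile along ex at z=.09, several y
    for off in (-.03,0,.03):
        w=A+s[:,None]*ex+off*ey; u=proj(p,np.c_[w,np.full(len(s),.09)]).astype(np.float32)
        print("top",off,list(zip((s*1e3).round().astype(int).tolist(),cv2.remap(g,u[None,:,0],u[None,:,1],1)[0].tolist()))[10:])
E
python3 tip.py; for i in 1 2; do python3 chk.py angle_plate .4535 .1166 1.38; done; python3 chk.py v_block_a .443 .0605 1.38; python3 chk.py v_block_a .4245 -.038 1.38
```

```text
0.039 0 [(-20, 255), (-19, 255), (-18, 255), (-17, 255), (-16, 255), (-15, 255), (-14, 255), (-13, 255), (-12, 255), (-11, 255), (-10, 255), (-9, 255), (-8, 255), (-7, 237), (-6, 201), (-5, 166), (-4, 137), (-3, 113), (-2, 108), (-1, 103), (0, 105), (1, 107), (2, 125), (3, 147), (4, 161), (5, 176)]
0.043 0 [(-20, 255), (-19, 255), (-18, 255), (-17, 255), (-16, 255), (-15, 255), (-14, 255), (-13, 255), (-12, 255), (-11, 255), (-10, 255), (-9, 255), (-8, 254), (-7, 226), (-6, 187), (-5, 154), (-4, 126), (-3, 109), (-2, 107), (-1, 107), (0, 115), (1, 127), (2, 160), (3, 193), (4, 212), (5, 232)]
top -0.03 [(-10, 129), (-9, 127), (-8, 119), (-7, 109), (-6, 102), (-5, 97), (-4, 108), (-3, 125), (-2, 157), (-1, 195), (0, 216), (1, 231), (2, 238), (3, 239), (4, 240), (5, 240)]
top 0 [(-10, 129), (-9, 127), (-8, 126), (-7, 125), (-6, 120), (-5, 111), (-4, 120), (-3, 142), (-2, 175), (-1, 215), (0, 240), (1, 241), (2, 242), (3, 241), (4, 240), (5, 240)]
top 0.03 [(-10, 129), (-9, 130), (-8, 129), (-7, 128), (-6, 126), (-5, 125), (-4, 134), (-3, 161), (-2, 189), (-1, 221), (0, 246), (1, 245), 
[... 1031 characters left out ...]
-6, 73), (-5, 65), (-4, 62), (-3, 69), (-2, 83), (-1, 123), (0, 162), (1, 195), (2, 228), (3, 234), (4, 237), (5, 237)]
angle_plate [0.4532 0.1163 1.386 ] 55.3 [1402, 1304]
angle_plate [0.454  0.1163 1.39  ] 52.1 [1402]
angle_plate [0.4531 0.1163 1.3895] 2.2 [1304]
angle_plate [0.4529 0.1165 1.3854] 69.8 [1334, 1249]
angle_plate [0.4537 0.1155 1.3837] 53.3 [1334]
angle_plate [0.4529 0.1178 1.3821] 4.7 [1249]
v_block_a [0.4429 0.0602 1.3649] 230.3 [270, 137]
v_block_a [0.445  0.0591 1.3838] 105.4 [270]
v_block_a [0.442  0.0612 1.3486] 119.6 [137]
v_block_a [ 0.4242 -0.039   1.4796] 281.1 [203, 186]
v_block_a [ 0.4325 -0.0413  1.5074] 149.8 [203]
v_block_a [ 0.423  -0.0375  1.3893] 106.7 [186]
```

```bash
cat > tip2.py <<'E'
from fit import *
P=[robot.read_camera(n) for n in ("scene","top")]
A=np.array([.4535,.1166]); ex=np.array([np.cos(1.38),np.sin(1.38)]); ey=np.array([-ex[1],ex[0]])
def prof(im,p,s,z,off):
    w=A+s[:,None]*ex+off*ey; u=proj(p,np.c_[w,np.full(len(s),z)]).astype(np.float32)
    return cv2.remap(im,u[None,:,0],u[None,:,1],1)[0]
s=np.arange(-.215,.004,.0005)
for p in P:
    g=cv2.cvtColor(p["img"],cv2.COLOR_RGB2GRAY).astype(np.float32)
    m=near(p,"shaft",(.433,.0113,.04)).astype(np.float32)
    a=near(p,"angle_plate",(.46,.14,.03)).astype(np.float32)
    f=lambda v,t:[round(1e3*float(s[i]),1) for i in np.flatnonzero(np.diff((v>t).astype(int)))]
    print("mask shaft",f(prof(m,p,s,.041,0),.5),"plate top edge",[f(prof(a,p,s,.09,o),.5)[-1:] for o in (-.03,0,.03)])
    print("img axis",f(prof(g,p,s,.041,0),178))
    for o in (-.012,.012): print("body edge off",o,f(prof(g,p,s,.045,o),178), "block side", f(prof(g,p,s,.04,o*18.5/12),178))
E
python3 tip2.py
```

```text
mask shaft [-207.5, -7.0] plate top edge [[-8.0], [-4.0], [-1.5]]
img axis [-209.5, -5.5, 3.0]
body edge off -0.012 [-190.5, -7.5] block side [-176.0, -139.5, -131.0, -82.5, -75.0, -40.0]
body edge off 0.012 [-175.0, -139.0, -134.5, -81.0, -75.5, -39.0, 2.0] block side [-175.5, -140.0, -134.0, -82.0, -75.5, -39.0, 2.5]
mask shaft [-208.5, -6.5] plate top edge [[-7.0], [-7.5], [-7.5]]
img axis [-208.0, -196.5, -187.5, -5.0]
body edge off -0.012 [-173.0, -140.0, -131.5, -81.0, -73.5, -40.5] block side [-175.0, -139.0, -74.5, -38.5]
body edge off 0.012 [-172.5, -139.5, -131.0, -83.0, -73.0, -40.0] block side [-174.0, -138.5, -74.0, -38.5]
```

>>> {"api": "apply_moves", "payload": {"motion": "60 -2.18 4.08 0 0 0 0;60 -2.18 4.08 0 0 0 0;60 -2.18 4.08 0 0 0 0;60 -2.18 4.08 0 0 0 0;60 -2.18 4.08 0 0 0 0;60 -2.18 4.08 0 0 0 0;60 -2.18 4.08 0 0 0 0;60 -2.18 4.08 0 0 0 0;60 0 0 0 0 0 -0.16;60 0 0 0 0 0 -0.16;60 0 0 1.5 0 0 -0.16;60 0 0 4 0 0 -0.16;60 0 0 4 0 0 -0.16;60 0 0 3 0 0 -0.16;60 0 0 1 0 0 -0.14;60 0 0 0 0 0 0"}}

```text
time: 32.95
tool_pos: [0.4327, 0.0117, 0.1046]
tool_rot: [-3.14, -0.0, 1.379]
contact_force: [0.0, 0.5, 1.0]
opening: 0.0552
grip_force: 0.0
```

```bash
python3 go.py .4332 .0116 .0205 1.38
```

```text
t 32.95 pos [0.4327 0.0117 0.1046] rot [-3.14  -0.     1.379] q [-0.15  0.33  1.93  0.    0.88  0.04] open 0.0552 grip 0.0 F [0.  0.5 1. ]
shift now [0.   0.06 8.41] shift after turn [0.   0.05 8.41] turn [-0.001 -0.    -0.001]
```

Descend, grip gently, lift 3 mm, advance 1.5 mm, lower.

>>> {"api": "apply_moves", "payload": {"motion": "60 0 0.05 2.5 0 0 0;60 0 0 2.5 0 0 0;60 0 0 2 0 0 0;60 0 0 1 0 0 0;60 0 0 0.4 0 0 0;60 0 0 0 0 0 0;0 0 0 0 0 0 0;0 0 0 0 0 0 0;0 0 0 0 0 0 0;0 0 0 0 0 0 0;0 0 0 -0.3 0 0 0;0 0.15 0 0 0 0 0;0 0 0 0 0 0 0;0 0 0 0 0 0 0", "force": 25}}

```text
time: 34.7
tool_pos: [0.4337, 0.0131, 0.024]
tool_rot: [-3.141, -0.0, 1.38]
contact_force: [0.6, -0.4, -5.6]
opening: 0.0295
grip_force: 25.0
```

```bash
python3 go.py .4335 .0131 .0205 1.38
```

```text
t 34.70 pos [0.4337 0.0131 0.024 ] rot [-3.141 -0.     1.38 ] q [-0.15  0.48  2.01  0.    0.65  0.04] open 0.0295 grip 25.0 F [ 0.6 -0.4 -5.6]
shift now [-0.   -0.02  0.35] shift after turn [-0.   -0.02  0.35] turn [-0. -0. -0.]
```

>>> {"api": "apply_moves", "payload": {"motion": "0 0 -0.02 0.15 0 0 0;0 0 0 0.1 0 0 0;0 0 0 0.08 0 0 0;0 0 0 0 0 0 0;60 0 0 0 0 0 0;60 0 0 0 0 0 0;60 0 0 0 0 0 0;60 0 0 -0.5 0 0 0;60 0 0 -2 0 0 0;60 0 0 -4 0 0 0;60 0 0 -5 0 0 0.16;60 0 0 -5 0 0 0.16;60 0 0 -4 0 0 0.16;60 0 0 -1.5 0 0 0.16;60 0 0 0 0 0 0.16;60 0 0 0 0 0 0.16;60 0 0 0 0 0 0.14"}}

```text
time: 36.83
tool_pos: [0.4335, 0.013, 0.2411]
tool_rot: [3.142, -0.0, 0.275]
contact_force: [0.5, -0.4, 0.4]
opening: 0.0551
grip_force: 0.0
```

>>> {"api": "apply_moves", "payload": {"motion": "60 2.18 -4.08 0 0 0 0;60 2.18 -4.08 0 0 0 0;60 2.18 -4.08 0 0 0 0;60 2.18 -4.08 0 0 0 0;60 2.18 -4.08 0 0 0 0;60 2.18 -4.08 0 0 0 0;60 2.18 -4.08 0 0 0 0;60 2.18 -4.08 0 0 0 0;60 0 0 0 0 0 0;60 0 0 0 0 0 0"}}

```text
time: 38.08
tool_pos: [0.5108, 0.3743, 0.2407]
tool_rot: [3.141, 0.001, 0.28]
contact_force: [-0.4, 0.3, -0.1]
opening: 0.0552
grip_force: 0.0
```

```bash
python3 tip2.py; python3 chk.py shaft .433 .0128 1.38 .039;  cat > ind.py <<'E'
from fit import *
import sys
# column axis & base from the scene view mask / overlay of model
q=tuple(map(float,sys.argv[1:4])); z=float(sys.argv[4])
P=[robot.read_camera(n) for n in ("scene","top")]; out=[]
for p in P:
    im=np.ascontiguousarray(cv2.resize(p["img"][:,:,::-1],None,fx=4,fy=4,interpolation=cv2.INTER_CUBIC))
    for X in M["indicator"]:
        u=(proj(p,world(X,q,z))+.5)*4-.5
        cv2.polylines(im,[cv2.convexHull(u.astype(np.int32))],True,(0,0,255),1)
    c=(proj(p,np.array([[q[0],q[1],.1+z]]))[0]*4).astype(int)
    out.append(im[max(c[1]-200,0):,max(c[0]-200,0):][:400,:400])
cv2.imwrite(sys.argv[5],np.hstack(out))
E
python3 ind.py .5088 .3733 .275 0 pics/i1.png; python3 go.py .51 .3735 .156 .28
```

```text
mask shaft [-206.0, -7.0] plate top edge [[-6.5], [-4.0], [-1.5]]
img axis [-209.5, -4.5, 2.5]
body edge off -0.012 [-205.0, -198.5, -189.0, -5.5] block side [-176.0, -139.0, -130.0, -81.5, -75.0, -40.0]
body edge off 0.012 [-175.5, -139.0, -133.5, -80.0, -76.0, -39.5, 2.0] block side [-176.0, -140.0, -133.0, -81.0, -75.5, -39.5, 2.5]
mask shaft [-206.5, -6.5] plate top edge [[-7.0], [-6.5], [-5.5]]
img axis [-206.5, -193.5, -186.0, -4.0]
body edge off -0.012 [-173.0, -140.0, -130.5, -79.5, -74.0, -40.0] block side [-175.0, -139.0, -74.5, -38.5]
body edge off 0.012 [-172.5, -140.0, -130.0, -82.5, -73.5, -40.0] block side [-174.5, -139.0, -74.0, -38.5]
shaft [0.4336 0.0124 1.3767] 25.3 [895, 895]
shaft [0.4351 0.0119 1.3783] 5.8 [895]
shaft [0.4329 0.0129 1.3754] 2.3 [895]
t 38.67 pos [0.5111 0.3748 0.2409] rot [-3.142 -0.     0.28 ] q [0.51 0.54 1.17 0.   1.43 1.8 ] open 0.0553 grip 0.0 F [0.4 0.3 0.6]
shift now [-0.15  0.09  8.49] shift after turn [-0.15  0.09  8.49] turn [-0. -0. -0.]
```

View pics/i1.png

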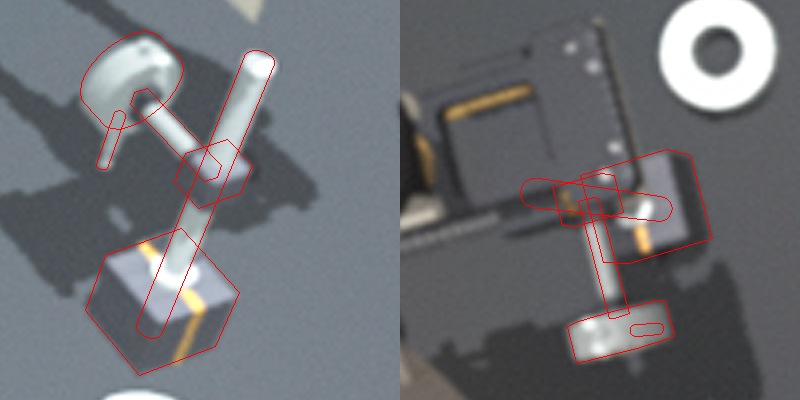

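>>> {"api": "apply_moves", "payload": {"motion": "60 -0.2 0.07 2 0 0 0;60 0 0 2.5 0 0 0;60 0 0 2 0 0 0;60 0 0 1.3 0 0 0;60 0 0 0.7 0 0 0;60 0 0 0 0 0 0;0 0 0 0 0 0 0;0 0 0 0 0 0 0;0 0 0 0 0 0 0;0 0 0 0 0 0 0;0 0 0 0 0 0 0;0 0 0 0 0 0 0;0 0 0 0 0 0 0", "force": 50}}

```text
time: 40.3
tool_pos: [0.5093, 0.3739, 0.1559]
tool_rot: [-3.141, -0.0, 0.28]
contact_force: [-0.2, 1.9, 0.6]
opening: 0.0127
grip_force: 50.0
```

```bash
python3 go.py .53 0 .27 -.186; python3 chk.py indicator .509 .3735 .275
```

```text
t 40.30 pos [0.5093 0.3739 0.1559] rot [-3.141 -0.     0.28 ] q [0.51 0.59 1.31 0.   1.24 1.8 ] open 0.0127 grip 50.0 F [-0.2  1.9  0.6]
shift now [ -8.34  36.5  -11.43] shift after turn [  8.94  36.36 -11.41] turn [-0.001 -0.     0.466]
indicator [0.5086 0.3729 0.2829] 856.2 [1466, 567]
indicator [0.5103 0.3726 0.3437] 321.8 [1466]
indicator [0.5074 0.3748 0.2908] 505.4 [567]
```

>>> {"api": "apply_moves", "payload": {"motion": "0 0 0 -0.5 0 0 0;0 0 0 -1.5 0 0 0;0 0 0 -2.5 0 0 0;0 0 0 -3 0 0 0;0 0 0 -2.5 0 0 0.09;0 0 0 -1.4 0 0 0.1;0 0 0 0 0 0 0.1;0 0 0 0 0 0 0.1;0 0 0 0 0 0 0.076;0 0.7 2.1 0 0 0 0;0 1.4 4.2 0 0 0 0;0 1.4 4.2 0 0 0 0;0 1.4 4.2 0 0 0 0;0 1.4 4.2 0 0 0 0;0 1.4 4.2 0 0 0 0;0 1.4 4.2 0 0 0 0;0 1.4 4.2 0 0 0 0;0 1.1 3.4 0 0 0 0;0 0.66 2.05 0 0 0 0;0 0 0 0 0 0 0"}}

```text
time: 43.0
tool_pos: [0.5614, -0.0139, 0.2699]
tool_rot: [3.141, 0.0, -0.188]
contact_force: [-0.4, 1.4, -8.0]
opening: 0.0132
grip_force: 50.0
```

```bash
python3 go.py .5611 -.0119 .176 -.187;python3 look.py 6 >/dev/null
```

```text
t 43.00 pos [ 0.5614 -0.0139  0.2699] rot [ 3.141  0.    -0.188] q [-0.16  0.38  1.34 -0.    1.42  1.6 ] open 0.0132 grip 50.0 F [-0.4  1.4 -8. ]
shift now [-0.06 -0.19  9.39] shift after turn [-0.06 -0.19  9.39] turn [ 0.     0.    -0.001]
```

View pics/scene_6.png

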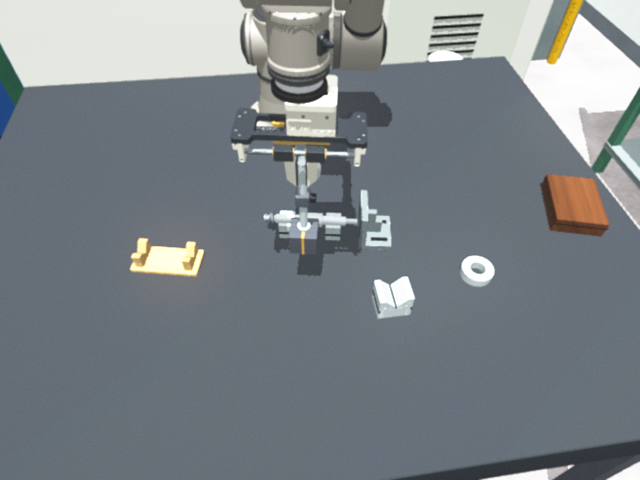

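>>> {"api": "apply_moves", "payload": {"motion": "0 -0.06 -0.19 1 0 0 0;0 0 0 2 0 0 0;0 0 0 2.5 0 0 0;0 0 0 2 0 0 0;0 0 0 1.2 0 0 0;0 0 0 0.5 0 0 0;0 0 0 0 0 0 0;0 0 0 0 0 0 0"}}

```text
time: 44.1
tool_pos: [0.5617, -0.0102, 0.1786]
tool_rot: [-3.141, -0.002, -0.186]
contact_force: [-0.8, 0.1, -7.4]
opening: 0.0128
grip_force: 50.0
```

```bash
python3 go.py .5022 -.0005 .176 -.187; python3 chk.py indicator .5611 -.0119 -.19 .0215; python3 ind.py .5611 -.0119 -.19 .0215 pics/i2.png
```

```text
t 44.10 pos [ 0.5617 -0.0102  0.1786] rot [-3.141e+00 -2.000e-03 -1.860e-01] q [-0.15  0.45  1.5   0.    1.19  1.6 ] open 0.0128 grip 50.0 F [-0.8  0.1 -7.4]
shift now [-6.03  0.15  0.25] shift after turn [-6.03  0.16  0.26] turn [-0.    -0.002  0.001]
indicator [ 0.5597 -0.0112 -0.1939] 688.5 [1322, 345]
indicator [ 0.5598 -0.0115 -0.1614] 219.4 [1322]
indicator [ 0.5596 -0.0102 -0.2069] 456.5 [345]
```

View pics/i2.png

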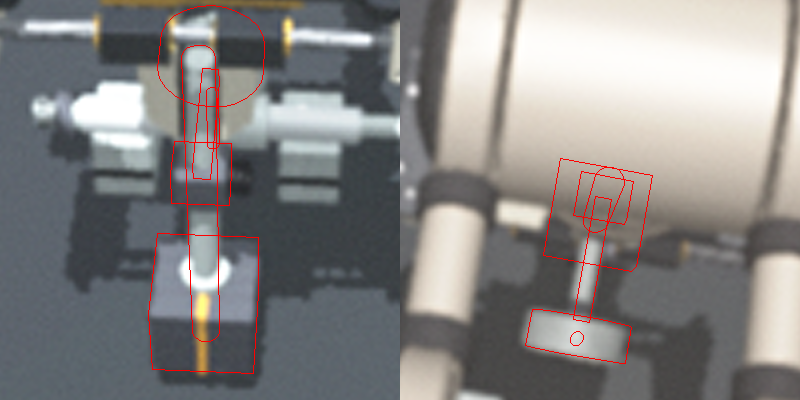

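>>> {"api": "apply_moves", "payload": {"motion": "0 -0.5 0.08 0 0 0 0;0 -1 0.08 0 0 0 0;0 -1.2 0 0 0 0 0;0 -1.2 0 0 0 0 0;0 -1.1 0 0 0 0 0;0 -0.7 0 0 0 0 0;0 -0.33 0 0 0 0 0;0 0 0 0 0 0 0;0 0 0 0 0 0 0"}}

```text
time: 45.52
tool_pos: [0.502, -0.0007, 0.1779]
tool_rot: [-3.142, -0.001, -0.186]
contact_force: [0.1, 0.0, -7.2]
opening: 0.0132
grip_force: 50.0
```

```bash
python3 go.py .5022 -.0005 .156 -.187; python3 ind.py .5022 -.0005 -.19 .0215 pics/i3.png
```

```text
t 45.52 pos [ 0.502  -0.0007  0.1779] rot [-3.142e+00 -1.000e-03 -1.860e-01] q [-0.15  0.35  1.66  0.    1.13  1.6 ] open 0.0132 grip 50.0 F [ 0.1  0.  -7.2]
shift now [ 0.01 -0.02  2.19] shift after turn [ 0.01 -0.02  2.19] turn [-0.    -0.001  0.001]
```

View pics/i3.png

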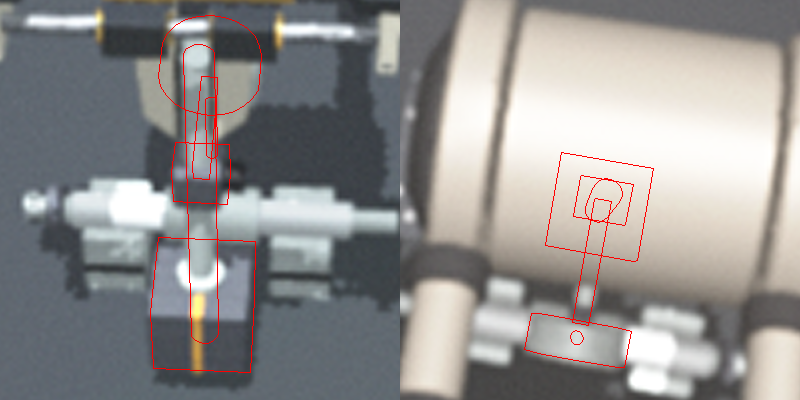

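>>> {"api": "apply_moves", "payload": {"motion": "0 0 0 0.8 0 0 0;0 0 0 0.6 0 0 0;0 0 0 0.3 0 0 0;0 0 0 0.2 0 0 0;0 0 0 0.1 0 0 0;0 0 0 0 0 0 0;0 0 0 0 0 0 0"}}

```text
time: 46.5
tool_pos: [0.5018, -0.0006, 0.158]
tool_rot: [-3.141, -0.0, -0.186]
contact_force: [0.1, 0.6, -7.3]
opening: 0.0133
grip_force: 50.0
```

```bash
python3 go.py .5022 -.0005 .1559 -.187
```

```text
t 46.50 pos [ 0.5018 -0.0006  0.158 ] rot [-3.141 -0.    -0.186] q [-0.15  0.37  1.69  0.    1.08  1.6 ] open 0.0133 grip 50.0 F [ 0.1  0.6 -7.3]
shift now [ 0.04 -0.02  0.21] shift after turn [ 0.04 -0.02  0.21] turn [-0.    -0.     0.001]
```

>>> {"api": "apply_moves", "payload": {"motion": "0 0 0 0.08 0 0 0;0 0 0 0.08 0 0 0;0 0 0 0.06 0 0 0;0 0 0 0 0 0 0;0 0 0 0 0 0 0"}}

```text
time: 47.12
tool_pos: [0.5018, -0.0006, 0.1559]
tool_rot: [-3.142, -0.0, -0.186]
contact_force: [-0.2, 0.9, -3.3]
opening: 0.0133
grip_force: 50.0
```

```bash
python3 go.py .5022 -.0005 .1559 -.187
```

```text
t 47.12 pos [ 0.5018 -0.0006  0.1559] rot [-3.142 -0.    -0.186] q [-0.15  0.37  1.69  0.    1.08  1.6 ] open 0.0133 grip 50.0 F [-0.2  0.9 -3.3]
shift now [ 0.04 -0.01 -0.  ] shift after turn [ 0.04 -0.01 -0.  ] turn [-0.    -0.     0.001]
```

>>> {"api": "apply_moves", "payload": {"motion": "0 0 0 0.04 0 0 0;0 0 0 0 0 0 0;40 0 0 0 0 0 0;40 0 0 0 0 0 0;40 0 0 0 0 0 0;40 0 0 -0.5 0 0 0;40 0 0 -2 0 0 0;40 0 0 -3 0 0 0;40 0 0 -3 0 0 0;40 0 0 -2 0 0 0;40 0 3 0 0 0 0;40 0 5 0 0 0 0;40 0 5 0 0 0 0;40 0 5 0 0 0 0;40 0 5 0 0 0 0;40 0 4 0 0 0 0;40 0 2 0 0 0 0;40 0 0 0 0 0 0"}}

```text
time: 49.38
tool_pos: [0.4479, -0.286, 0.2601]
tool_rot: [-3.141, 0.0, -0.188]
contact_force: [-0.4, 0.2, 0.3]
opening: 0.037
grip_force: 0.0
```

```bash
python3 chk.py indicator .5022 -.0005 -.19; python3 ind.py .5022 -.0005 -.19 0 pics/i4.png; python3 chk.py shaft .4336 .0124 1.38 .039; python3 go.py 0.5 0 0.2 0
```

```text
indicator [ 0.5009 -0.0017 -0.2178] 58.1 [1582, 876]
indicator [ 0.5028 -0.0024 -0.2146] 36.0 [1582]
indicator [ 0.5004 -0.0008 -0.2118] 9.8 [876]
shaft [0.4339 0.0126 1.3816] 437.6 [649, 693]
shaft [0.4348 0.0116 1.3791] 207.3 [649]
shaft [0.4335 0.0134 1.3816] 222.6 [693]
t 49.88 pos [ 0.4482 -0.2851  0.2603] rot [-3.142 -0.    -0.185] q [-0.71  0.33  1.45  0.    1.36  1.05] open 0.0366 grip 0.0 F [ 0.1 -0.2 -0.7]
shift now [ -0.16 -28.98   6.03] shift after turn [  5.18 -28.51   6.03] turn [-0.    -0.    -0.185]
```

View pics/i4.png

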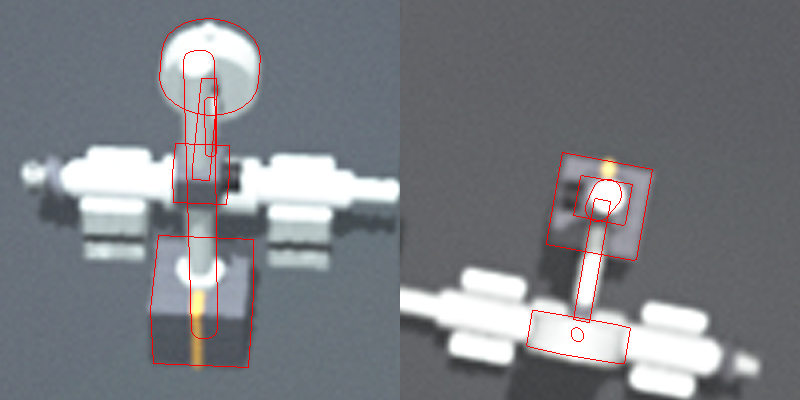

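```bash
python3 -c "
from cell import robot
print(robot.hand_in())"
```

```text
the job is handed in; nothing more can be done
None
```

The set-up is done and handed in at about 50 s. The shaft lies in both small V-blocks, centred and square to the angle plate, with its plain end about 5–6 mm off the face. The indicator's contact point is within about 1.5 mm of over the shaft's middle, the V-block middles sit within about 2 mm of the journal middles, and I did not move the large V-block or the ring gauge.

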